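Clamp the filled canister in the bench shaker

ROBOT

A 6-joint arm with a two-finger parallel gripper is mounted at the origin on the work surface. World frame = base frame: x ahead of the robot, y to its left, z up, the work surface at z = 0. Lengths are in m, angles in rad, forces in N, time in s.
With the tool pointing down it reaches from about 0.4 to 0.825 m from the base axis. Payload 7 kg.
Tool frame: the origin (TCP) lies at the centre of the arm's flange, where the gripper is bolted on; the fingertips stand 178 mm ahead of it and the grasp point (between the pads) lies arm.tcp_to_grasp ahead of it (arm.tcp_to_grasp is the distance from the TCP to the grasp point, in m); z points along the fingers, y is the direction in which the jaws open and shut (so a half turn about z gives the same grasp; the last joint's range is limited). The gripper opens to 88 mm and grips with 3 to 60 N. Pads are 19 mm wide; open, the fingers measure 130 mm over their backs; the gripper's body (78 mm by 193 mm) begins 47 mm behind the grasp point.
Start: joints at [-1.059, 0.359, 0.012, 0, -1.224, -0.288], TCP at [0.15, -0.658, 0.405] pointing down, gripper open.
Joint ranges: [-3.07, 3.07], [-1.43, 2.12], [-1.02, 1.25], [-3.03, 1.67], [-3.05, -0], [-3.03, 3.03]. Speed limits (rad/s): [2.39, 2.39, 3.01, 3.14, 3.14, 3.14].

INTERFACE

Orientations are given as [roll, pitch, yaw] about the fixed x, y, z axes, in that order (R = Rz(yaw) Ry(pitch) Rx(roll)).
In Python, from station import arm gives the robot as it stands.
- The arm moves only by the tool move_arm, never from a script. Its argument "deltas" is a list of rows, each a list of 6 numbers: the shift along the world's x, y, z in mm, then the turn, a rotation vector about the world's x, y, z in degrees. In form: [[tx, ty, tz, ax, ay, az], ...]. A call has exactly 5 rows; each row shifts and turns the commanded pose from where the row before left it; what a row does not reach is not made up. A row lasts 1/12 s, in which the tool goes at most 41.7 mm and 7.16 degrees, less where a joint would pass 70% of its speed; a pose out of reach is approached as far as the arm can. A call with a gripper value outside its range is refused whole. "claw" is the closure in counts, from 0 (fully open) to 255 (shut), set as the call begins (left out, the last holds). The fingers move at their own pace and stop on an object; "squeeze" is the grip in N (left out, the last holds). Time passes only in rows, so rows that do not move let the fingers close, or fill a call up. It gives the time, the measured TCP pose, the force and the opening at its end, in the units of the state.
- arm.get_state(): the state, without advancing time (a new reading comes with each control period).
- arm.grab_frame(name): name is "scene" or "top"; returns the picture (384x512x3 uint8, red, green, blue); there is no depth.
- arm.calibration(name): a dict with "intrinsics" (3x3 intrinsics, pixels), "k1" (the pictures are not rectified: a ray, as slopes to the right and down, at radius r is drawn at 1 + k1 r^2 times it, then the intrinsics apply), "T" (4x4, takes a point from camera to world coordinates). Camera axes: x right, y up, looking along -z (the intrinsics and any distortion apply to the point x, -y, -z); pixel columns grow to the right and rows downward; lengths in m; the calibration is good to about 2 mm. A picture is of the moment at which its call begins. calibration takes no time and is no camera call.
- arm.job_done(): hands the job in, once; it reports no verdict.
Trained networks look in the newest picture that a camera, given by its name, has taken for a name from the list of things; names that differ only in an ending like _2 or _b are one class to them, and where a whole thing is asked for, a point or a joint stands for the part that bears it (a point fixed in the world has none). Each returns a list of dicts, best first, with "score" (0 to 1); they miss things now and then, are a little off and sometimes report something else, mostly with a low value. They report only what shows in the picture. A call takes as long as a camera call.
- arm.spot_in(thing, camera): "xy" ([column, row] in pixels, amid what is visible of it).
- arm.masks_of(thing, camera): "pixels" (384x512 bool, what is visible of it) and "xy" ([column, row] in pixels, amid what is visible of it).
- arm.spot_point(thing, camera): "xy" ([column, row] in pixels: a listed point, or the origin of a listed thing).
The state is a dict: "t": time; "q": joint angles; "qd": joint speeds; "joint_efforts": joint torques, N m; "eef_pos": TCP position; "ee_rot": TCP orientation; "force": force on the tool from outside, world axes, zero at the start; "moment": the same for the moment, N m; "width": finger opening in m.
Only numpy, scipy, OpenCV 4.12 (cv2) and the standard library are available. Lean on these libraries where they do the work, as an engineer would, in place of code of your own. Each camera call takes 0.05 s, during which the arm holds its last target. There are 200 camera calls.

TASK

One of the three look-alike canisters is filled and heavy, the other two are empty: find the filled one (lift them to tell), stand it upright in the open clamp of the shaker and let go of it. Then press the shaker's red lever down until its catch holds it down by itself, without ramming it against its stop, and let go. The empty canisters must end standing upright on the bench; leave everything else undisturbed.

Things in the scene. Friction and masses are not known exactly. Their poses are not given: they have to be found in the camera images.
- canister_1_center (a point): centre (45 mm above its foot) of one of three look-alike upright canisters: grey plastic, white band, blue cap, 54 mm diameter (cap 51), 90 mm high, z axis up. One of the three is filled, 0.46 to 0.56 kg; the other two are empty, 0.14 kg. Which is which cannot be seen and changes at each start. Best grasped 10 to 15 mm above the centre
- canister_2_center (a point): centre (45 mm above its foot) of one of three look-alike upright canisters: grey plastic, white band, blue cap, 54 mm diameter (cap 51), 90 mm high, z axis up. One of the three is filled, 0.46 to 0.56 kg; the other two are empty, 0.14 kg. Which is which cannot be seen and changes at each start. Best grasped 10 to 15 mm above the centre
- canister_3_center (a point): centre (45 mm above its foot) of one of three look-alike upright canisters: grey plastic, white band, blue cap, 54 mm diameter (cap 51), 90 mm high, z axis up. One of the three is filled, 0.46 to 0.56 kg; the other two are empty, 0.14 kg. Which is which cannot be seen and changes at each start. Best grasped 10 to 15 mm above the centre
- bay (a point): shaker's clamp: the spot on its plate (65 mm above bench) where a clamped canister's axis ends. Axes: x to the shaker's back, z up. Behind it a fixed aluminium V, in front a blue V jaw, both 20 mm high. With the lever up a canister fits with its axis at x = 0 to -0.032, y within 0.008; best x = -0.015. Pressing the lever drives the jaw, which slides the canister home to x = 0
- lever_pad (a point): centre of the top face of the red pad (62 x 44 mm, 14 thick) at the lever's free (front) end. z: pad's upper normal; x: along the lever to its axle, which is level, 190 mm along x from here, 8 mm under the face, 105 mm above bench. Lever up: pad tilted 0.6 rad, face 0.22 m above bench; down: level, face 0.113 m above bench
- press_lever (a joint): lever angle, rad: 0 = up (its spring returns it), grows as it is pressed down. Pressing at the pad takes 2 to 5 N; from 0.38 on its brass roller pushes the sprung catch aside and it takes 8 to 14 N (a little more while the jaw pushes a canister). Near 0.5 the catch gives way and the force drops to almost nothing; 0.61 is the hard stop (over 45 N harms it). Let go, it then stays near 0.565
- amber_bottle: amber glass bottle with black cap, 72 mm across, 150 mm high; a bystander, origin at the centre of its underside
- dish: flat round culture dish, 56 mm across, 16 mm high, lying among the canisters; a bystander, origin at the centre of its underside
- beaker: glass beaker, 70 mm across, 90 mm high; a bystander, origin at the centre of its underside
- tube_rack: blue rack full of capped tubes, 100 x 200 mm, 87 mm high; a bystander, origin at the centre of its underside
- salt_jar: white jar with red cap, 70 mm across, 85 mm high; a bystander, origin at the centre of its underside
- shaker: white bench shaker, 260 x 260 mm, deck 65 mm high, fixed; origin at the centre of its underside, x from front to back. Lever along y = -0.07 (the robot's right), clamp at x = 0.02, y = 0.06; between them, at x = -0.03, y = -0.025, the dark catch housing, top 147 mm above the bench

How it is judged:
On the way, in this order (a step that is already met when the one before it is completed fails the run):
1. the filled canister (its weight rests on the shaker) stands upright in the open clamp, let go, the lever still up (((angle between canister_1_center's own z axis and vertical below 0.12 rad and z of canister_1_center in the frame of bay between 0.038 and 0.052 m and contact force between canister_1 and shaker above 3.6 N and x of canister_1_center in the frame of bay between -0.038 and 0.008 m and y of canister_1_center in the frame of bay between -0.02 and 0.02 m and contact force between the fingers and canister_1 below 0.1 N) or (angle between canister_2_center's own z axis and vertical below 0.12 rad and z of canister_2_center in the frame of bay between 0.038 and 0.052 m and contact force between canister_2 and shaker above 3.6 N and x of canister_2_center in the frame of bay between -0.038 and 0.008 m and y of canister_2_center in the frame of bay between -0.02 and 0.02 m and contact force between the fingers and canister_2 below 0.1 N) or (angle between canister_3_center's own z axis and vertical below 0.12 rad and z of canister_3_center in the frame of bay between 0.038 and 0.052 m and contact force between canister_3 and shaker above 3.6 N and x of canister_3_center in the frame of bay between -0.038 and 0.008 m and y of canister_3_center in the frame of bay between -0.02 and 0.02 m and contact force between the fingers and canister_3 below 0.1 N)) and value of joint press_lever below 0.15 rad), for 0.2 s.
2. the lever is pressed down past its catch (value of joint press_lever above 0.55 rad), for 0.2 s.
At the end, for the whole second after the job is handed in: the catch alone holds the lever down (joint above 0.55 rad); the filled canister is upright (0.12 rad) and at rest on the plate, its axis within 7 mm of the clamp centre; both empty ones stand upright (0.12 rad) on the bench, centre 38 to 52 mm above it (value of joint press_lever above 0.55 rad and ((angle between each of canister_1_center, canister_2_center, canister_3_center's own z axis and vertical below 0.12 rad and z of canister_1_center in the frame of bay between 0.038 and 0.052 m and contact force between canister_1 and shaker above 3.6 N and horizontal distance between canister_1_center and bay below 0.007 m and linear speed of canister_1 below 0.02 m/s and height (world z) of canister_2_center between 0.038 and 0.052 m and height (world z) of canister_3_center between 0.038 and 0.052 m) or (angle between each of canister_2_center, canister_1_center, canister_3_center's own z axis and vertical below 0.12 rad and z of canister_2_center in the frame of bay between 0.038 and 0.052 m and contact force between canister_2 and shaker above 3.6 N and horizontal distance between canister_2_center and bay below 0.007 m and linear speed of canister_2 below 0.02 m/s and height (world z) of canister_1_center between 0.038 and 0.052 m and height (world z) of canister_3_center between 0.038 and 0.052 m) or (angle between each of canister_3_center, canister_1_center, canister_2_center's own z axis and vertical below 0.12 rad and z of canister_3_center in the frame of bay between 0.038 and 0.052 m and contact force between canister_3 and shaker above 3.6 N and horizontal distance between canister_3_center and bay below 0.007 m and linear speed of canister_3 below 0.02 m/s and height (world z) of canister_1_center between 0.038 and 0.052 m and height (world z) of canister_2_center between 0.038 and 0.052 m))); the robot touches nothing.
It fails at once if the lever is pushed with more than 45 N (contact force between any of the fingers, the arm and press_lever above 45 N).
It fails at once if a bystander is shifted by more than 30 mm (distance of any of amber_bottle, dish, beaker, tube_rack, salt_jar from where it was at the start of the episode above 0.03 m).
It also fails if it takes over 72 s, if anything falls off the work surface, if the arm or the gripper's body presses on something with over 40 N, if the wrist force passes 120 N, or if a joint passes its speed limit or range.

## Working session

There is one attempt and no reset: what is moved stays moved. The work goes in short steps, Python scripts to look and compute and a tool call to move; the robot and the scene stay as the last step left them, time stands still between calls to the robot, and variables do not carry over. Pictures are saved under pics/ and viewed, about 8 in all and at most 12, crops included, and the job is handed in when it is done.

Besides the shell and the picture viewer there is one more tool, called as a command line: name --pt "numbers of a row" for each row, then --argument value for the rest. move_arm: Moves the arm, as the interface text tells. Its arguments: {"type":"object","properties":{"deltas":{"type":"array","items":{"type":"array","items":{"type":"number"}}},"claw":{"type":"number"},"squeeze":{"type":"number"}},"required":["deltas"]}

```bash
mkdir -p pics
cat > h.py <<'E'
import numpy as np, cv2
from station import arm
def ray(cam,xy):
    c=arm.calibration(cam);K=np.array(c["intrinsics"]);T=np.array(c["T"]);k=c["k1"]
    d=np.array([(xy[0]-K[0,2])/K[0,0],(xy[1]-K[1,2])/K[1,1]]);u=d.copy()
    for _ in range(20): u=d/(1+k*(u@u))
    return T[:3,3],T[:3,:3]@np.array([u[0],-u[1],-1])
def at_z(cam,xy,z):
    o,v=ray(cam,xy);return o+v*(z-o[2])/v[2]
def tri(a,b):
    (o,v),(p,w)=ray("scene",a),ray("top",b)
    s=np.linalg.lstsq(np.c_[v,-w],p-o,rcond=None)[0]
    x,y=o+v*s[0],p+w*s[1];return (x+y)/2,np.linalg.norm(x-y)
E
python3 - <<'E'
from h import *
print(arm.get_state(),arm.tcp_to_grasp)
im={c:arm.grab_frame(c) for c in("scene","top")}
for c in im:
    cv2.imwrite(f"pics/{c}0.png",im[c][:,:,::-1]); print(c,np.round(arm.calibration(c)["T"],3).tolist())
for n,z in [("canister_1_center",.045),("bay",.065),("lever_pad",.22),("dish",0),("beaker",0),("tube_rack",0),("salt_jar",0),("amber_bottle",0),("shaker",0)]:
    for c in im:
        for r in arm.spot_point(n,c)[:5]:
            print(n,c,round(r["score"],2),np.round(r["xy"],1),np.round(at_z(c,r["xy"],z),3))
E
```

```text
{'t': 0.0, 'q': array([-1.05888230e+00,  3.59377416e-01,  1.10768731e-02, -3.25166559e-04,
       -1.22410588e+00, -2.88107480e-01]), 'qd': array([ 0.00025438, -0.00105533,  0.00038029, -0.00044847, -0.00168393,
        0.00097131]), 'joint_efforts': array([ 7.57156317e-05, -5.82728899e+01,  2.93047071e+01,  6.99722975e+00,
        7.13873509e-03, -1.38826963e-04]), 'eef_pos': array([ 0.14976991, -0.65798026,  0.40374092]), 'ee_rot': array([ 3.13996206e+00, -1.64450994e-04, -2.91789670e+00]), 'force': array([ 0.3284998 , -0.59536222, -0.20882512]), 'moment': array([-0.00264098,  0.01172593,  0.02661028]), 'width': 0.08808496661490234} 0.1593
scene [[-0.822, -0.481, 0.304, 0.811], [0.569, -0.698, 0.436, 0.409], [0.003, 0.531, 0.847, 0.967], [0.0, 0.0, 0.0, 1.0]]
top [[-0.017, 0.99, -0.141, 0.403], [-0.999, -0.021, -0.025, -0.012], [-0.028, 0.14, 0.99, 1.115], [0.0, 0.0, 0.0, 1.0]]
canister_1_center scene 0.97 [309.9 246.6] [0.442 0.188 0.045]
canister_1_center top 0.75 [206.8 234.1] [0.439 0.178 0.045]
bay scene 0.64 [208.5 209.2] [ 0.621 -0.072  0.065]
lever_pad scene 0.85 [194.3 138
[... 233 characters left out ...]
er scene 0.84 [246.7 134.1] [ 0.328 -0.297  0.   ]
beaker top 0.87 [364.9 265.8] [ 0.336 -0.296  0.   ]
tube_rack scene 0.59 [190.  127.3] [ 0.483 -0.446  0.   ]
tube_rack top 0.88 [413.3 217.5] [ 0.479 -0.454  0.   ]
salt_jar scene 0.65 [336.5 353.3] [0.559 0.451 0.   ]
salt_jar top 0.98 [124.7 196.8] [0.563 0.45  0.   ]
salt_jar top 0.67 [289.8 173.1] [ 0.627 -0.076  0.   ]
amber_bottle scene 0.61 [226.6 286.9] [0.696 0.138 0.   ]
amber_bottle top 0.93 [218.4 151.1] [0.704 0.15  0.   ]
shaker scene 0.67 [204.2 201.8] [ 0.605 -0.138  0.   ]
shaker top 0.73 [185.5 210.1] [0.516 0.253 0.   ]
shaker top 0.71 [309.8 178.1] [ 0.61  -0.138  0.   ]
shaker top 0.16 [151.6 223.9] [0.475 0.36  0.   ]
```

View pics/scene0.png

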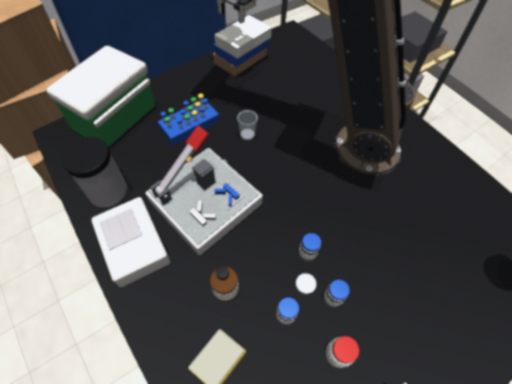

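View pics/top0.png

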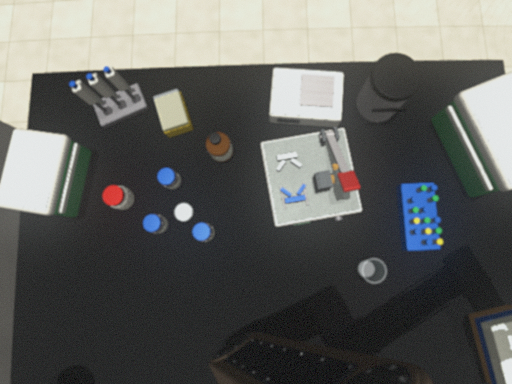

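The scene view shows blue canister caps at about (311,243), (288,310) and (338,291), with the dish between them at (306,283). In the top view the caps are at (203,232), (169,178) and (155,223). The shaker deck corners in the top view are about (262,141), (347,128), (361,211) and (276,226), and the red pad is at (348,180).

Run:
```python
from h import *
T=arm.grab_frame("top");S=arm.grab_frame("scene")
def blobs(im,lo,hi,box,amin=15):
    h=cv2.cvtColor(im,cv2.COLOR_RGB2HSV);m=cv2.inRange(h,lo,hi)
    n,l,s,c=cv2.connectedComponentsWithStats(m)
    return [(c[i],s[i,4]) for i in range(1,n) if s[i,4]>=amin and box[0]<c[i][0]<box[2] and box[1]<c[i][1]<box[3]]
B=((100,120,60),(125,255,255))
for cam,im,box in(("top",T,(130,150,330,250)),("scene",S,(200,180,360,330))):
    for c,a in blobs(im,*B,box): print(cam,np.round(c,1),a,np.round(at_z(cam,c,.088),4),"z70",np.round(at_z(cam,c,.08),4))
for c in [(262,141),(347,128),(361,211),(276,226)]: print("corner",np.round(at_z("top",c,.065),3))
for cam in("top","scene"):
    for n in("shaker","bay","press_lever","canister_1_center"):
        for r in arm.masks_of(n,cam)[:4]:
            m=r["pixels"].astype(np.uint8); 
            rect=cv2.minAreaRect(cv2.findNonZero(m));print(cam,n,round(r["score"],2),np.round(r["xy"],1),m.sum(),np.round(rect[2],1),[np.round(at_z(cam,p,.065)[:2],3).tolist() for p in cv2.boxPoints(rect)] if n=="shaker" else "")
    for r in arm.spot_point("bay",cam): print(cam,"bay",r["score"],r["xy"],at_z(cam,r["xy"],.065))
a=cv2.resize(T[110:250,130:380,::-1],None,fx=3,fy=3,interpolation=3)
cv2.imwrite("pics/topz.png",a)
```

```text
top [165.4 175.6] 267 [0.6103 0.2934 0.088 ] z70 [0.6119 0.2958 0.08  ]
top [294.1 196. ] 137 [ 0.542  -0.0816  0.088 ] z70 [ 0.5431 -0.0822  0.08  ]
top [151.  222.6] 278 [0.4732 0.3329 0.088 ] z70 [0.4737 0.3355 0.08  ]
top [200.6 231. ] 285 [0.4466 0.1882 0.088 ] z70 [0.4469 0.1897 0.08  ]
scene [227.9 192. ] 167 [ 0.5475 -0.0769  0.088 ] z70 [ 0.5451 -0.0813  0.08  ]
scene [311.5 241. ] 300 [0.4446 0.1878 0.088 ] z70 [0.4412 0.1858 0.08  ]
scene [339.4 288.7] 350 [0.4714 0.3327 0.088 ] z70 [0.4683 0.3321 0.08  ]
scene [288.4 306.9] 372 [0.6073 0.2933 0.088 ] z70 [0.6055 0.2922 0.08  ]
corner [0.714 0.008 0.065]
corner [ 0.749 -0.249  0.065]
corner [ 0.497 -0.277  0.065]
corner [ 0.458 -0.028  0.065]
top shaker 0.91 [310.3 177.2] 7612 78.5 [[0.71, 0.021], [0.76, -0.251], [0.489, -0.29], [0.441, -0.027]]
top bay 0.98 [308.5 178.1] 7628 79.4 
top bay 0.5 [218.9 145. ] 598 63.4 
top press_lever 0.72 [344.  169.6] 817 63.4 
top canister_1_center 0.6 [206.1 233.5] 324 18.4 
top bay 0.67 [287.7, 171.8] [ 0.61807236 -0.06634828  0.065     ]
scene shaker 0.96 [199.9 193.1] 7224 48.0 [[0.769, -0.283], [0.472, -0.38], [0.459, -0.006], [0.72, 0.045]]
scene bay 0.91 [199.4 196.7] 7395 48.8 
scene press_lever 0.73 [185.  158.3] 811 33.7 
scene canister_1_center 0.59 [312.  247.2] 527 18.4 
scene canister_1_center 0.17 [336.9 296.7] 567 45.0 
scene bay 0.9 [209.7, 206.7] [ 0.61363121 -0.07689994  0.065     ]
```

View pics/topz.png

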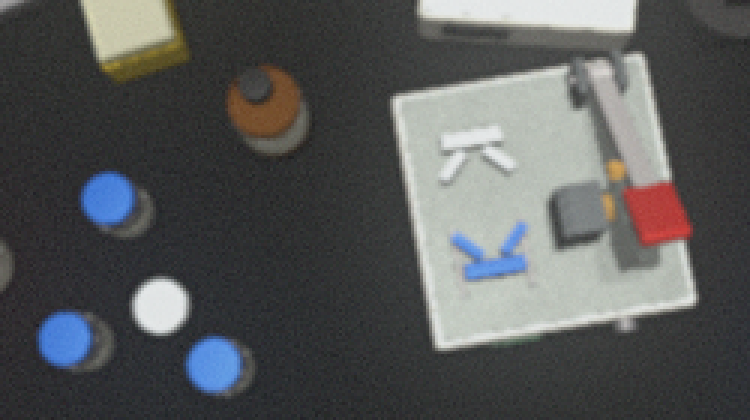

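Canister estimates (x, y): A (0.446, 0.188), B (0.472, 0.333), C (0.609, 0.2935). The bay is near (0.616, -0.073) with the shaker at a yaw of about 7.8°. I'm moving to A with the jaws turned along the shaker's x axis.

move_arm --pt "27 21 0 0 0 5" --pt "27 21 0 0 0 5" --pt "27 21 0 0 0 5" --pt "27 21 0 0 0 5" --pt "27 21 0 0 0 5" --claw 0 --squeeze 25

```text
t: 2.02
eef_pos: [0.2857, -0.5521, 0.4048]
ee_rot: [-3.141, 0.0, -2.477]
force: [0.4, -0.3, 0.1]
width: 0.0878
```

move_arm --pt "27 21 0 0 0 5" --pt "27 21 0 0 0 5" --pt "27 21 0 0 0 5" --pt "27 21 0 0 0 5" --pt "27 21 0 0 0 5"

```text
t: 2.43
eef_pos: [0.4209, -0.4469, 0.4049]
ee_rot: [-3.141, -0.0, -2.041]
force: [0.4, 0.2, -0.2]
width: 0.0874
```

move_arm --pt "1 35 0 0 0 3.5" --pt "1 35 0 0 0 3.5" --pt "1 35 0 0 0 3.5" --pt "1 35 0 0 0 3.5" --pt "1 35 0 0 0 3.5"

```text
t: 2.85
eef_pos: [0.4246, -0.2716, 0.4047]
ee_rot: [-3.141, -0.0, -1.737]
force: [1.6, 0.3, 0.2]
width: 0.0874
```

move_arm --pt "1 35 0 0 0 3.5" --pt "1 35 0 0 0 3.5" --pt "1 35 0 0 0 3.5" --pt "1 35 0 0 0 3.5" --pt "1 35 0 0 0 3.5"

```text
t: 3.27
eef_pos: [0.4293, -0.0966, 0.4051]
ee_rot: [-3.14, 0.0, -1.431]
force: [0.8, 0.1, 0.7]
width: 0.0875
```

Run:
```python
from h import *
for p in [(287,156.3),(295,199)]: print(at_z("top",p,.08))
s=arm.get_state();print(s["t"],s["eef_pos"],s["ee_rot"],s["q"])
```

```text
[ 0.66159316 -0.06481452  0.08      ]
[ 0.53431217 -0.08447223  0.08      ]
3.2667 [ 0.42933247 -0.09662056  0.40506757] [-3.14044457e+00  8.18439354e-05 -1.43131747e+00] [ 2.29621295e-01 -4.12494097e-02 -4.75103603e-01  2.40819196e-05
 -1.13579135e+00 -9.01526243e-02]
```

move_arm --pt "1.6 35 0 0 0 0" --pt "2 35 0 0 0 0" --pt "2 35 0 0 0 0" --pt "2 35 0 0 0 0" --pt "2 35 0 0 0 0"

```text
t: 3.68
eef_pos: [0.4389, 0.0785, 0.4052]
ee_rot: [-3.14, 0.001, -1.434]
force: [0.5, -0.3, 0.1]
width: 0.0874
```

move_arm --pt "2.4 35 0 0 0 0" --pt "2 35 0 0 0 0" --pt "2 30 0 0 0 0" --pt "0 9.6 -10 0 0 0" --pt "0 0 -20 0 0 0"

```text
t: 4.1
eef_pos: [0.4465, 0.1893, 0.3762]
ee_rot: [-3.137, 0.002, -1.431]
force: [-0.1, 0.4, -1.1]
width: 0.0879
```

Run:
```python
from h import *
for c in("scene","top"): arm.grab_frame(c)
s=arm.get_state();print(s["t"],s["eef_pos"],s["ee_rot"])
S=arm.grab_frame("scene")
cv2.imwrite("pics/s1.png",cv2.resize(S[150:350,200:440,::-1],None,fx=3,fy=3,interpolation=3))
```

```text
4.2 [0.44478237 0.18637215 0.37202362] [ 3.13710899e+00 -2.17351390e-03 -1.43363797e+00]
```

View pics/s1.png

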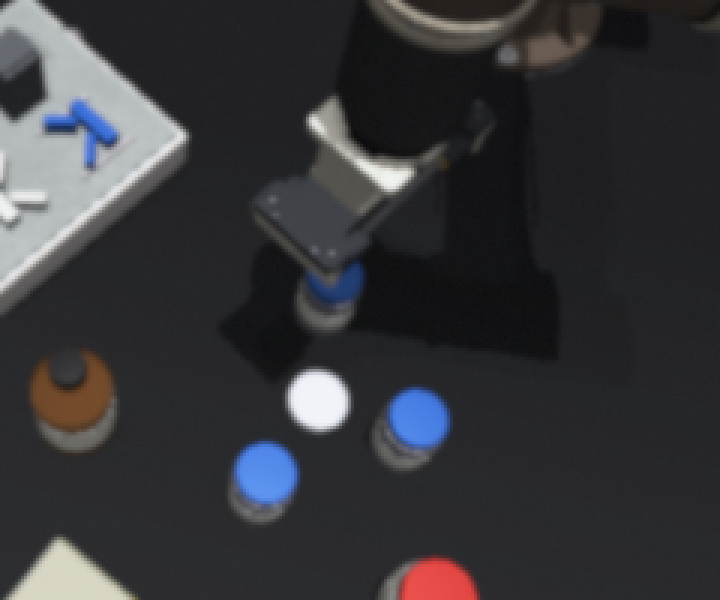

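The gripper is above canister A, whose cap shows at the finger in the crop (335,280). Nothing else is near it. I'm descending, gripping and lifting.

move_arm --pt "0 0 -25 0 0 0" --pt "0 1 -25 0 0 0" --pt "0 0.5 -25 0 0 0" --pt "0 0 -25 0 0 0" --pt "0 0 -20 0 0 0"

```text
t: 4.67
eef_pos: [0.446, 0.1873, 0.2544]
ee_rot: [-3.141, 0.0, -1.435]
force: [-0.4, 0.7, -0.2]
width: 0.088
```

move_arm --pt "0 0 -20 0 0 0" --pt "0 0 -15 0 0 0" --pt "0 0 0 0 0 0" --pt "0 0 0 0 0 0" --pt "0 0 0 0 0 0"

```text
t: 5.08
eef_pos: [0.4465, 0.1881, 0.2211]
ee_rot: [-3.14, 0.001, -1.434]
force: [-0.4, 0.5, 0.7]
width: 0.0876
```

move_arm --pt "0 0 0 0 0 0" --pt "0 0 0 0 0 0" --pt "0 0 0 0 0 0" --pt "0 0 0 0 0 0" --pt "0 0 0 0 0 0" --claw 255

```text
t: 5.5
eef_pos: [0.4458, 0.188, 0.22]
ee_rot: [-3.141, 0.0, -1.434]
force: [-0.2, -0.0, -0.2]
width: 0.0598
```

move_arm --pt "0 0 0 0 0 0" --pt "0 0 0 0 0 0" --pt "0 0 0 0 0 0" --pt "0 0 0 0 0 0" --pt "0 0 0 0 0 0"

```text
t: 5.92
eef_pos: [0.4455, 0.1879, 0.2198]
ee_rot: [3.141, -0.0, -1.434]
force: [-4.5, -0.0, 5.6]
width: 0.0529
```

move_arm --pt "0 0 5 0 0 0" --pt "0 0 10 0 0 0" --pt "0 0 10 0 0 0" --pt "0 0 5 0 0 0" --pt "0 0 0 0 0 0"

```text
t: 6.33
eef_pos: [0.446, 0.1881, 0.2505]
ee_rot: [-3.14, 0.001, -1.434]
force: [-0.4, -0.3, -4.4]
width: 0.0523
```

move_arm --pt "0 0 0 0 0 0" --pt "0 0 0 0 0 0" --pt "0 0 0 0 0 0" --pt "0 0 0 0 0 0" --pt "0 0 0 0 0 0"

```text
t: 6.75
eef_pos: [0.4457, 0.1879, 0.2493]
ee_rot: [3.141, -0.0, -1.434]
force: [-0.2, 0.5, -4.5]
width: 0.0526
```

A weighs about 4.5 N (roughly 0.46 kg), so it is the filled one. I'm carrying it to the clamp.

move_arm --pt "0 0 15 0 0 0" --pt "0 0 25 0 0 0" --pt "0 0 25 0 0 0" --pt "5 -8 25 0 0 0" --pt "10 -16 10 0 0 0"

```text
t: 7.17
eef_pos: [0.4612, 0.165, 0.3531]
ee_rot: [-3.137, 0.002, -1.432]
force: [1.0, 0.9, -4.3]
width: 0.0526
```

move_arm --pt "15 -25 0 0 0 0" --pt "15 -26 0 0 0 0" --pt "16 -27 0 0 0 0" --pt "16 -27 0 0 0 0" --pt "16 -27 0 0 0 0"

```text
t: 7.58
eef_pos: [0.5392, 0.0306, 0.3494]
ee_rot: [3.141, 0.0, -1.434]
force: [0.8, 0.7, -4.4]
width: 0.0526
```

move_arm --pt "16 -27 0 0 0 0" --pt "16 -27 0 0 0 0" --pt "15 -25 0 0 0 0" --pt "10 -18 0 0 0 0" --pt "6 -9.5 0 0 0 0"

```text
t: 8.0
eef_pos: [0.6026, -0.0768, 0.3487]
ee_rot: [3.14, -0.0, -1.436]
force: [-0.3, -0.6, -3.9]
width: 0.0525
```

move_arm --pt "0 0 0 0 0 0" --pt "0 0 0 0 0 0" --pt "0 0 0 0 0 0" --pt "0 0 0 0 0 0" --pt "0 0 0 0 0 0"

```text
t: 8.42
eef_pos: [0.6015, -0.0737, 0.3499]
ee_rot: [-3.141, 0.0, -1.433]
force: [-0.6, -0.2, -4.4]
width: 0.0525
```

Run:
```python
from h import *
S=arm.grab_frame("scene");T=arm.grab_frame("top")
s=arm.get_state();print(s["t"],s["eef_pos"],s["ee_rot"],s["force"])
f=lambda a:cv2.resize(a[:,:,::-1],(400,400),interpolation=3)
cv2.imwrite("pics/s2.png",np.hstack([f(S[120:250,140:270]),f(T[110:240,240:370])]))
for c in("scene","top"):
    for r in arm.spot_point("bay",c): print(c,r["score"],r["xy"],at_z(c,r["xy"],.065))
    for r in arm.spot_point("canister_1_center",c): print(c,"can",r["score"],r["xy"],at_z(c,r["xy"],s["eef_pos"][2]-.175))
```

```text
8.5167 [ 0.60158643 -0.07384705  0.34992643] [-3.14121555e+00  6.36911452e-05 -1.43320618e+00] [-0.46703776  0.63205029 -4.17445702]
scene 0.77 [211.2, 207.5] [ 0.61136432 -0.07201014  0.065     ]
scene can 0.91 [210.0, 181.2] [ 0.59517165 -0.08610722  0.17492643]
top 0.78 [290.5, 170.5] [ 0.62182373 -0.07476508  0.065     ]
top can 0.57 [294.4, 169.8] [ 0.60056887 -0.07864043  0.17492643]
```

View pics/s2.png

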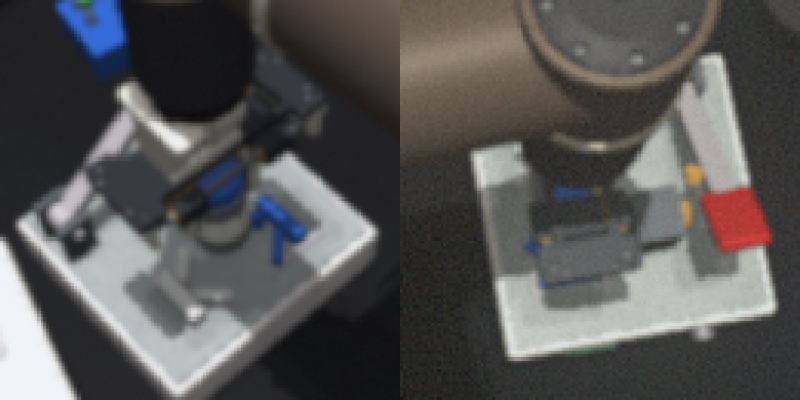

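The canister hangs between the two Vs: in the left crop the back V is at about (190,275) and the blue jaw at (280,220). The bay readings agree with my estimate to about 5 mm. I'm lowering it.

move_arm --pt "0 0 -12 0 0 0" --pt "0 0 -14 0 0 0" --pt "0 0 -14 0 0 0" --pt "0 0 -10 0 0 0" --pt "0 0 -5 0 0 0"

```text
t: 9.13
eef_pos: [0.6014, -0.0746, 0.2931]
ee_rot: [3.14, 0.0, -1.434]
force: [-0.7, -1.2, -5.7]
width: 0.0527
```

move_arm --pt "0 0 -3 0 0 0" --pt "0 0 -2 0 0 0" --pt "0 0 -1.5 0 0 0" --pt "0 0 -1 0 0 0" --pt "0 0 0 0 0 0"

```text
t: 9.55
eef_pos: [0.6019, -0.0745, 0.2875]
ee_rot: [-3.141, -0.0, -1.434]
force: [-0.1, -0.1, -5.0]
width: 0.0525
```

move_arm --pt "0 0 -1 0 0 0" --pt "0 0 -1 0 0 0" --pt "0 0 -0.5 0 0 0" --pt "0 0 0 0 0 0" --pt "0 0 0 0 0 0"

```text
t: 9.97
eef_pos: [0.6018, -0.0745, 0.2848]
ee_rot: [-3.141, -0.0, -1.434]
force: [-0.7, -0.4, -4.2]
width: 0.0527
```

move_arm --pt "0 0 -1 0 0 0" --pt "0 0 -0.5 0 0 0" --pt "0 0 -0.5 0 0 0" --pt "0 0 0 0 0 0" --pt "0 0 0 0 0 0"

```text
t: 10.38
eef_pos: [0.6017, -0.0745, 0.2847]
ee_rot: [-3.141, -0.0, -1.434]
force: [-5.8, 3.1, 12.0]
width: 0.0526
```

It's seated on the plate. I'll relieve the preload and release.

move_arm --pt "0 0 1 0 0 0" --pt "0 0 0.5 0 0 0" --pt "0 0 0 0 0 0" --pt "0 0 0 0 0 0" --pt "0 0 0 0 0 0"

```text
t: 10.8
eef_pos: [0.6018, -0.0745, 0.2848]
ee_rot: [-3.141, -0.0, -1.434]
force: [-4.3, 1.3, 5.8]
width: 0.053
```

move_arm --pt "0 0 0 0 0 0" --pt "0 0 0 0 0 0" --pt "0 0 0 0 0 0" --pt "0 0 0 0 0 0" --pt "0 0 0 0 0 0" --claw 0

```text
t: 11.22
eef_pos: [0.6019, -0.0746, 0.284]
ee_rot: [-3.141, -0.0, -1.434]
force: [-0.7, -0.0, 0.9]
width: 0.0805
```

move_arm --pt "0 0 0 0 0 0" --pt "0 0 0 0 0 0" --pt "0 0 0 0 0 0" --pt "0 0 0 0 0 0" --pt "0 0 0 0 0 0"

```text
t: 11.63
eef_pos: [0.6018, -0.0746, 0.2842]
ee_rot: [-3.142, -0.0, -1.434]
force: [-0.2, 0.2, -0.5]
width: 0.0876
```

move_arm --pt "0 0 10 0 0 0" --pt "0 0 20 0 0 0" --pt "0 0 25 0 0 0" --pt "0 0 25 0 0 0" --pt "0 0 25 0 0 0"

```text
t: 12.05
eef_pos: [0.6016, -0.0746, 0.3911]
ee_rot: [-3.141, -0.0, -1.434]
force: [1.1, -0.5, 0.2]
width: 0.0876
```

move_arm --pt "-20 0 25 0 0 0" --pt "-30 0 10 0 0 0" --pt "-30 0 0 0 0 0" --pt "-30 0 0 0 0 0" --pt "-30 0 0 0 0 0" --claw 255

```text
t: 12.47
eef_pos: [0.4603, -0.0747, 0.425]
ee_rot: [-3.14, 0.0, -1.434]
force: [-0.7, -0.4, 0.2]
width: 0.06
```

Run:
```python
from h import *
S=arm.grab_frame("scene");T=arm.grab_frame("top")
s=arm.get_state();print(s["t"],s["eef_pos"],s["ee_rot"],s["force"])
f=lambda a:cv2.resize(a[:,:,::-1],(400,400),interpolation=3)
cv2.imwrite("pics/s3.png",np.hstack([f(S[120:250,140:270]),f(T[110:240,240:370])]))
for c in("scene","top"):
    for n,z in (("bay",.065),("canister_1_center",.11),("lever_pad",.22)):
        for r in arm.spot_point(n,c)[:4]: print(c,n,r["score"],r["xy"],at_z(c,r["xy"],z))
```

```text
12.5667 [ 0.45790545 -0.07503874  0.42568872] [-3.13972698e+00  9.17644367e-04 -1.43431065e+00] [ 0.97615524  0.30382465 -0.40114033]
scene bay 0.97 [208.7, 208.3] [ 0.61894377 -0.07390269  0.065     ]
scene canister_1_center 0.87 [212.5, 197.3] [ 0.60059188 -0.07474714  0.11      ]
scene lever_pad 0.6 [196.1, 138.3] [ 0.56422381 -0.2051743   0.22      ]
top bay 0.78 [289.4, 172.1] [ 0.61705254 -0.07136391  0.065     ]
top canister_1_center 0.7 [295.2, 175.5] [ 0.5976807 -0.0849859  0.11     ]
top lever_pad 0.41 [413.5, 217.1] [ 0.46515008 -0.36736081  0.22      ]
```

View pics/s3.png

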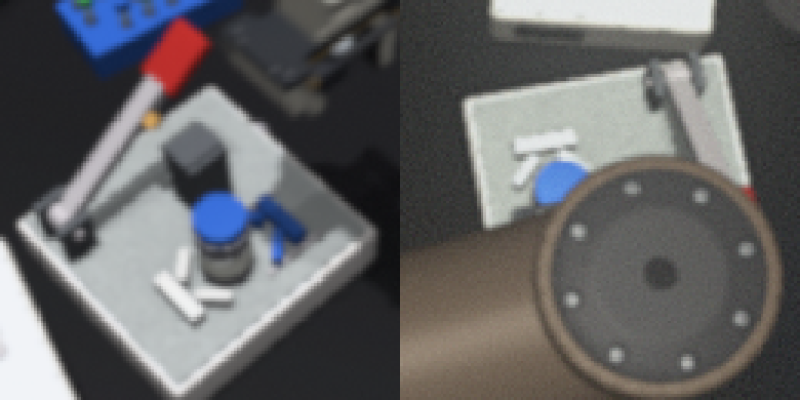

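The canister stands in the open clamp (left crop: cap at (220,215), between the white V and the blue jaw), and the lever is up with its pad at (180,55). Next the closed fingers go above the pad, which I estimate at (0.565, -0.211).

move_arm --pt "17 -22 3 0 0 0" --pt "22 -28 3 0 0 0" --pt "25 -30 2 0 0 0" --pt "24 -30 2 0 0 0" --pt "19 -26 0 0 0 0"

```text
t: 13.28
eef_pos: [0.5711, -0.2127, 0.4335]
ee_rot: [3.141, -0.0, -1.434]
force: [0.5, 1.0, 1.1]
width: 0.0006
```

move_arm --pt "0 0 0 0 0 0" --pt "0 0 0 0 0 0" --pt "0 0 0 0 0 0" --pt "0 0 0 0 0 0" --pt "0 0 0 0 0 0"

```text
t: 13.7
eef_pos: [0.5685, -0.2099, 0.4344]
ee_rot: [-3.141, -0.0, -1.433]
force: [-0.5, -0.7, 0.3]
width: 0.0003
```

Run:
```python
from h import *
S=arm.grab_frame("scene");T=arm.grab_frame("top")
s=arm.get_state();print(s["t"],s["eef_pos"],s["ee_rot"],s["force"],s["width"])
f=lambda a:cv2.resize(a[:,:,::-1],(400,400),interpolation=3)
cv2.imwrite("pics/s4.png",np.hstack([f(S[80:190,140:250]),f(T[110:240,260:390])]))
```

```text
13.8 [ 0.56853117 -0.20983261  0.43473894] [-3.14069076e+00 -1.32575786e-04 -1.43319090e+00] [ 0.74748442  0.2428357  -0.3563757 ] 0.00017526086315595052
```

View pics/s4.png

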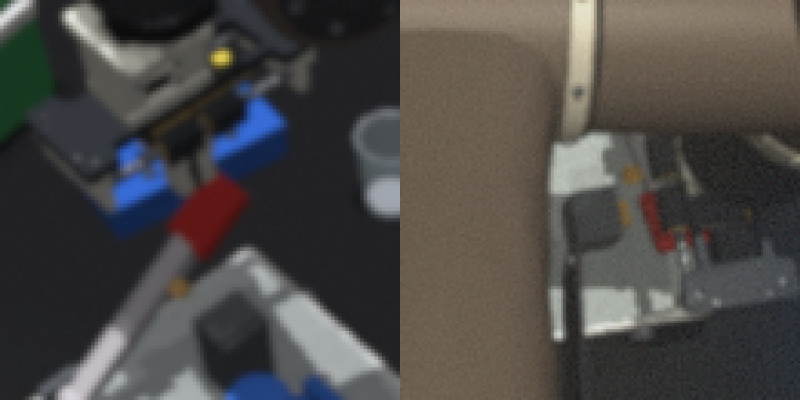

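The fingertips (left crop, about (200,190)) are above the red pad (210,215). I'll lower to contact.

move_arm --pt "-2 -1 -8 0 0 0" --pt "-2 0 -8 0 0 0" --pt "0 0 -4 0 0 0" --pt "0 0 -3 0 0 0" --pt "0 0 -3 0 0 0"

```text
t: 14.22
eef_pos: [0.5647, -0.2115, 0.4076]
ee_rot: [3.141, 0.0, -1.434]
force: [0.4, 0.8, -0.0]
width: 0.0006
```

move_arm --pt "0 0 -3 0 0 0" --pt "0 0 -3 0 0 0" --pt "0 0 -3 0 0 0" --pt "-1 0 -2 0 0 0" --pt "-1 0 -2 0 0 0"

```text
t: 14.63
eef_pos: [0.5629, -0.2117, 0.3953]
ee_rot: [-3.141, -0.001, -1.434]
force: [0.5, -0.2, 2.4]
width: 0.0005
```

move_arm --pt "-4 -0.5 -6 0 0 0" --pt "-4 -0.5 -6 0 0 0" --pt "-4 -0.5 -6 0 0 0" --pt "-4 -0.5 -6 0 0 0" --pt "-3 -0.5 -6 0 0 0"

```text
t: 15.05
eef_pos: [0.5435, -0.214, 0.3647]
ee_rot: [-3.141, 0.0, -1.434]
force: [2.6, 1.0, 2.1]
width: 0.0006
```

move_arm --pt "-3 -0.5 -6 0 0 0" --pt "-3 -0.4 -6 0 0 0" --pt "-2.5 -0.3 -6 0 0 0" --pt "-2 -0.3 -6 0 0 0" --pt "-2 -0.2 -5 0 0 0"

```text
t: 15.47
eef_pos: [0.5314, -0.2158, 0.3358]
ee_rot: [-3.141, -0.0, -1.434]
force: [4.4, 0.0, 4.0]
width: 0.0004
```

move_arm --pt "-1 0 -3 0 0 0" --pt "-1 0 -3 0 0 0" --pt "-1 0 -3 0 0 0" --pt "-0.5 0 -3 0 0 0" --pt "-0.5 0 -2 0 0 0"

```text
t: 15.88
eef_pos: [0.528, -0.2161, 0.3238]
ee_rot: [-3.139, -0.002, -1.433]
force: [2.0, 0.6, 13.6]
width: 0.0004
```

move_arm --pt "-0.5 0 -2 0 0 0" --pt "-0.5 0 -2 0 0 0" --pt "-0.5 0 -2 0 0 0" --pt "0 0 -1.5 0 0 0" --pt "0 0 -1.5 0 0 0"

```text
t: 16.3
eef_pos: [0.5264, -0.2162, 0.3149]
ee_rot: [-3.139, -0.002, -1.433]
force: [1.5, -1.3, 11.8]
width: 0.0003
```

move_arm --pt "0 0 -2 0 0 0" --pt "0 0 -2 0 0 0" --pt "0 0 -1.5 0 0 0" --pt "0 0 -1 0 0 0" --pt "0 0 -1 0 0 0"

```text
t: 16.72
eef_pos: [0.5253, -0.216, 0.3054]
ee_rot: [3.14, 0.0, -1.435]
force: [1.7, -2.0, 2.7]
width: 0.0006
```

move_arm --pt "0 0 -1 0 0 0" --pt "0 0 -1 0 0 0" --pt "0 0 -1 0 0 0" --pt "0 0 -1 0 0 0" --pt "0 0 0 0 0 0"

```text
t: 17.13
eef_pos: [0.5253, -0.2156, 0.301]
ee_rot: [3.14, 0.001, -1.434]
force: [-0.1, 0.3, 0.2]
width: 0.0004
```

move_arm --pt "0 0 -1 0 0 0" --pt "0 0 -1 0 0 0" --pt "0 0 -1 0 0 0" --pt "0 0 0 0 0 0" --pt "0 0 0 0 0 0"

```text
t: 17.55
eef_pos: [0.5258, -0.2157, 0.2986]
ee_rot: [3.141, 0.0, -1.434]
force: [0.4, -0.2, -0.8]
width: 0.0005
```

move_arm --pt "0 0 -1 0 0 0" --pt "0 0 -0.5 0 0 0" --pt "0 0 -0.5 0 0 0" --pt "0 0 0 0 0 0" --pt "0 0 0 0 0 0"

```text
t: 17.97
eef_pos: [0.5257, -0.2157, 0.2972]
ee_rot: [-3.141, -0.0, -1.434]
force: [-1.9, 1.0, 4.8]
width: 0.0009
```

move_arm --pt "0 0 -0.5 0 0 0" --pt "0 0 -0.5 0 0 0" --pt "0 0 -0.5 0 0 0" --pt "0 0 0 0 0 0" --pt "0 0 0 0 0 0"

```text
t: 18.38
eef_pos: [0.5256, -0.2158, 0.2957]
ee_rot: [3.142, -0.0, -1.434]
force: [-3.0, 1.4, 6.4]
width: 0.0004
```

move_arm --pt "0 0 3 0 0 0" --pt "0 0 8 0 0 0" --pt "0 0 20 0 0 0" --pt "0 0 25 0 0 0" --pt "0 0 25 0 0 0"

```text
t: 18.8
eef_pos: [0.5256, -0.2158, 0.3771]
ee_rot: [3.141, 0.0, -1.434]
force: [0.9, 0.3, 0.6]
width: 0.0004
```

move_arm --pt "-10 0 25 0 0 0" --pt "-20 -10 25 0 0 0" --pt "-25 -25 5 0 0 0" --pt "-25 -30 0 0 0 0" --pt "-10 -30 0 0 0 0"

```text
t: 19.22
eef_pos: [0.4333, -0.311, 0.4332]
ee_rot: [-3.139, -0.001, -1.433]
force: [1.6, 0.5, -1.1]
width: 0.0003
```

move_arm --pt "-5 -30 0 0 0 0" --pt "0 -30 0 0 0 0" --pt "0 -20 0 0 0 0" --pt "0 0 0 0 0 0" --pt "0 0 0 0 0 0"

```text
t: 19.63
eef_pos: [0.4304, -0.3917, 0.4309]
ee_rot: [3.141, 0.0, -1.436]
force: [-0.3, -0.1, -0.5]
width: 0.0006
```

Run:
```python
from h import *
S=arm.grab_frame("scene");T=arm.grab_frame("top")
s=arm.get_state();print(s["t"],s["eef_pos"],s["force"])
f=lambda a:cv2.resize(a[:,:,::-1],(400,400),interpolation=3)
cv2.imwrite("pics/s5.png",np.hstack([f(S[120:330,140:350]),f(T[110:240,245:375])]))
a={}
for c in("scene","top"):
    for n,z in (("bay",.065),("canister_1_center",.11),("canister_1_center",.045),("lever_pad",.119)):
        for r in arm.spot_point(n,c)[:4]: print(c,n,round(r["score"],2),r["xy"],np.round(at_z(c,r["xy"],z),4)); a.setdefault((n,c),r["xy"])
if ("lever_pad","scene") in a and ("lever_pad","top") in a: print(tri(a["lever_pad","scene"],a["lever_pad","top"]))
```

```text
19.7333 [ 0.43063853 -0.39042506  0.4311922 ] [ 0.42196638 -0.04725771 -0.0162296 ]
scene bay 0.84 [212.2, 208.8] [ 0.6112 -0.0665  0.065 ]
scene bay 0.34 [211.3, 199.5] [ 0.5966 -0.0956  0.065 ]
scene canister_1_center 0.92 [211.7, 198.3] [ 0.6043 -0.0732  0.11  ]
scene canister_1_center 0.92 [211.7, 198.3] [ 0.5886 -0.1098  0.045 ]
scene lever_pad 0.6 [207.9, 153.8] [ 0.5322 -0.2124  0.119 ]
top bay 0.55 [285.2, 171.3] [ 0.6198 -0.059   0.065 ]
top canister_1_center 0.66 [291.8, 170.8] [ 0.6115 -0.0758  0.11  ]
top canister_1_center 0.66 [291.8, 170.8] [ 0.625  -0.0799  0.045 ]
top lever_pad 0.79 [344.0, 197.9] [ 0.5296 -0.218   0.119 ]
(array([ 0.53004646, -0.21913729,  0.11070072]), np.float64(0.001665862789552718))
```

View pics/s5.png

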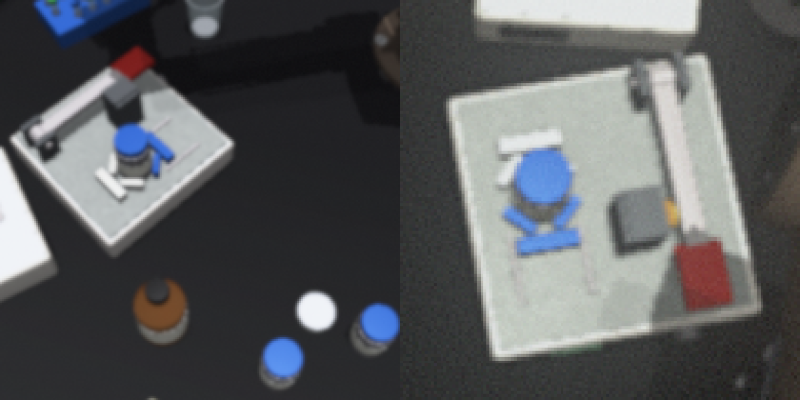

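The lever is down, the jaw has closed on the canister, and the two empties and the dish stand untouched. The canister's network readings scatter too much, so I'm making one sharper check of its position from the cap.

Run:
```python
from h import *
P={}
for c,box in(("top",(270,150,305,200)),("scene",(190,170,225,205))):
    im=arm.grab_frame(c);x0,y0,x1,y1=box;im=im[y0:y1,x0:x1]
    m=cv2.inRange(cv2.cvtColor(cv2.resize(im,None,fx=4,fy=4,interpolation=2),cv2.COLOR_RGB2HSV),(100,120,60),(125,255,255))
    m=cv2.morphologyEx(m,cv2.MORPH_OPEN,cv2.getStructuringElement(2,(41,41)))
    n,l,s,ce=cv2.connectedComponentsWithStats(m);i=1+np.argmax(s[1:,4])
    p=(ce[i]+.5)/4-.5+[x0,y0];P[c]=p;print(c,p,s[i],np.round(at_z(c,p,.153),4))
print(tri(P["scene"],P["top"]))
A={}
for n in("lever_pad",):
  for k in range(3):
    for c in P: 
        arm.grab_frame(c);r=arm.spot_point(n,c);A[c]=r[0]["xy"] if r else None
    if all(v is not None for v in A.values()): print(tri(A["scene"],A["top"]))
s=arm.get_state();print(s["t"])
```

```text
top [291.09448451 167.03191774] [  52   35   68   69 3744] [ 0.6131 -0.0714  0.153 ]
scene [208.50686951 192.92380803] [  41   56   74   73 3985] [ 0.6129 -0.0688  0.153 ]
(array([ 0.61289442, -0.07096799,  0.15051774]), np.float64(0.0018571106520933877))
(array([ 0.52147815, -0.22448399,  0.08945306]), np.float64(0.003166543868546235))
(array([ 0.52747962, -0.22250734,  0.09885922]), np.float64(0.015288394972184033))
(array([ 0.52158377, -0.22384906,  0.09210182]), np.float64(0.010355008322596957))
20.8333
```

```bash
python3 -c "
from h import *
print(arm.job_done(), arm.get_state()['t'])"
```

```text
the job is handed in; nothing more can be done
the job is handed in; nothing more can be done
```

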